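# Lock the lid and lift a centrifuge rotor off its spindle

### The job

The rotor of the small open centrifuge has to come out with its lid on: first turn the lock ring on the rotor's lid clockwise to its locked mark, so that the lid is fastened to the rotor. Then take the grip on the lid, pull the latch's trigger bar sideways against its spring to the fixed bar so that the latch frees the spindle's ball head, and lift rotor and lid together straight up, keeping them level, until the whole rotor is two or three centimetres clear above the rim of the bowl. Finish while still holding it there by the grip, still and level over the bowl with nothing else carrying it, and leave the rack, bucket and bottle on the bench where they stand.

Things in the scene. Friction and masses are not known exactly. Their poses are not given: they have to be found in the camera images.
- centrifuge: Small white benchtop centrifuge, fixed, opened. Origin on the bench under the vertical spindle axis; +x level, from the sloping front panel (180 mm from the axis) to the hinge; z up. Housing 236 mm wide, deck 105 mm above the bench. The open lid stands at +x leaning back: 135 mm from the axis at deck height, 195 mm from it at its top, 350 mm above the bench.
- bowl_rim (a point): Centre of the round bowl's mouth, on the spindle axis at the top of the black rubber rim, 110 mm above the bench. The bowl is 177 mm across inside, its floor 30 mm above the bench.
- ball_head (a point): Top of the fixed spindle's 20 mm steel ball head, on the axis, 120 mm above the bench; its flat underside, over a thinner neck, is at 106 mm. The rotor sits on the spindle's flange at 44 mm; a 24 mm shoulder, 20 mm high, centres it and two drive dogs, 10 mm high, stop it from turning.
- rotor: Loose aluminium angle rotor seated on the spindle, 140 mm across, 50 mm high over its lip. Origin at the centre of its underside (44 mm above the bench when seated), z up; its axes are parallel to the centrifuge's while seated. Rotor with lid about 0.6 kg.
- rotor_lid: Grey lid disc on the rotor inside its lip, 129 mm across, 6 mm thick; ears in gaps of the lip stop it from turning. Origin on the axis at its underside (88 mm above the bench when seated), axes parallel to the rotor's. In its middle stands the black carrying grip: fixed bar and trigger bar, with the ball head between them. Until the ring is locked the lid would come off alone.
- grip_mid (a point): Point of the lid on the axis, 43 mm above its origin (131 mm above the bench when seated), axes as the lid's: midway between the outer faces of the two grip bars when the trigger is pulled fully in (42 mm across; 51 mm while released). Bars are squeezed along x, 40 mm long in y, tops 13 mm above this point. Outside the bars all is free down to 20 mm below it.
- fixed_face (a point): Centre of the outer face of the grip's fixed bar (8 mm thick, 44 mm long in y): on the lid's -x side, 21 mm from the axis, 43 mm above the lid's origin. It does not give.
- trigger_face (a point): Centre of the outer face of the trigger bar (7.5 mm thick, 40 mm long in y), on the lid's +x side, 43 mm above the lid's origin, 30 mm from the axis while released; it moves with the latch.
- latch (a joint): Travel in m of the spring latch with its trigger bar along the lid's -x, towards the fixed bar: 0 = released, its plate hooked 3.5 mm under the ball head; 0.009 = fully pulled (stop), 5 mm clear of the head. Takes 4 N at the start, 10.5 N fully pulled; springs back when let go.
- lock_ring (a joint): Angle in rad by which the knurled steel lock ring is turned clockwise, seen from above, about the rotor axis. Light friction (0.1 N m), stays where left. Starts open, between 0 and 0.45; locked mark at 1.05, stop at 1.10; its feet hold the rotor fully from 0.92 on. Ring 94 mm across, top 13 mm above the lid's origin; its pointer meets the lid's white bar when locked.
- locked_mark (a point): The raised white bar on the lid's disc outside the ring, the locked mark, 56 mm from the axis at 195 degrees (counter-clockwise from the lid's +x, seen from above). A white dot at 255 degrees marks open.
- ring_tab_a (a point): Top middle of one of the ring's two upright finger tabs, 54.5 mm from the axis, 46 mm above the lid's origin. A tab is 9 mm thick (around the ring), 16 mm wide (along the radius), 40 mm tall; fingers beside it must stay above the ring's top. Tab a is at 150 degrees from the lid's +x at joint 0, at 90 (the lid's +y) when locked. The point's frame turns with the ring, equals the lid's at joint 0.
- ring_tab_b (a point): The same on the opposite tab: at -30 degrees from the lid's +x at joint 0, at -90 (the lid's -y) when locked.
- tube_rack: Bystander: loose grey rack with small tubes, 110 x 210 mm, 51 mm high. Origin at the centre of its underside.
- swing_bucket: Bystander: loose dark round bucket with amber cap and red bail, 110 mm across, 143 mm high. Origin at the centre of its underside.
- spray_bottle: Bystander: loose white bottle, 66 mm across, 170 mm high. Origin at the centre of its underside.
There are look-alikes about, which are no part of the job. What is shaped like the rotor but yellow is not meant.

How it is judged:
On the way, in this order (a step that is already met when the one before it is completed fails the run):
1. the lock ring is at its locked mark, the rotor still seated (value of joint lock_ring above 0.92 rad and value of joint latch below 0.003 m and z of rotor in the frame of centrifuge below 0.05 m), for 0.2 s.
2. the latch is pulled in against its spring, clear of the ball head (value of joint latch above 0.006 m), for 0.2 s.
3. the rotor is lifted off the ball head, with the lid locked on (value of joint lock_ring above 0.92 rad and height (world z) of rotor above 0.12 m and contact force between rotor and centrifuge below 0.2 N), for 0.2 s.
At the end, for the whole second after the job is handed in: lock ring past 0.92 rad; rotor held by the lid in the fingers, underside 10 mm or more above the rim (120 to 240 mm above the bench), within 50 mm of the spindle axis, tilted under 10 degrees, at rest, touching neither centrifuge nor arm (all of step 3 and height (world z) of rotor below 0.24 m and horizontal distance between rotor and centrifuge below 0.05 m and angle between rotor's own z axis and vertical below 0.17 rad and linear speed of rotor below 0.02 m/s and contact force between the fingers and rotor_lid above 2 N and contact force between rotor_lid and centrifuge below 0.2 N and contact force between each of the arm, the fingers and rotor below 0.2 N and z of rotor_lid in the frame of rotor below 0.052 m); the arm keeps its last pose, push and grip.
It fails at once if the rotor is carried aside from over the bowl (horizontal distance between rotor and centrifuge above 0.06 m).
It fails at once if the rotor is tipped by more than 20 degrees (angle between rotor's own z axis and vertical above 0.35 rad).
It fails at once if the lid comes off the rotor (z of rotor_lid in the frame of rotor above 0.06 m).
It fails at once if rack, bucket or bottle is moved by more than 30 mm (distance of any of tube_rack, swing_bucket, spray_bottle from where it was at the start of the episode above 0.03 m).
It also fails if it takes over 42 s, if anything falls off the work surface, if the arm or the gripper's body presses on something with over 40 N, if the wrist force passes 120 N, or if a joint passes its speed limit or range.

### The arm

A 7-joint arm with a two-finger parallel gripper is mounted at the origin on the work surface. World frame = base frame: x ahead of the robot, y to its left, z up, the work surface at z = 0. Lengths are in m, angles in rad, forces in N, time in s.
With the tool pointing down it reaches from about 0.4 to 0.875 m from the base axis. Payload 19.3 kg.
Tool frame: the origin (TCP) lies midway between the tips of the shut fingers; the grasp point (between the pads) lies 19 mm behind it (bot.pinch_z is the distance from the TCP to the grasp point, in m); z points along the fingers, y is the direction in which the jaws open and shut (so a half turn about z gives the same grasp; the last joint's range is limited). The gripper opens to 85 mm and grips with 20 to 120 N. Pads are 22 mm wide; open, the fingers measure 114 mm over their backs; the gripper's body (76 mm by 85 mm) begins 54 mm behind the grasp point. The pads swing forward as they close: fully open they stand 13 mm farther back than shut.
Start: joints at [1.168, 0.521, -0.036, 1.599, 0.021, 1.021, -0.113], TCP at [0.204, -0.591, 0.201] pointing down, gripper open.
Joint ranges: [-2.91, 2.91], [-0.3, 2.13], [-1.5, 1.42], [0.17, 2.43], [-1.26, 4.41], [0.16, 1.93], [-2.52, 2.52]. Speed limits (rad/s): [1.89, 1.89, 2.39, 2.39, 3.01, 3.01, 3.01].

### API

Orientations are given as [roll, pitch, yaw] about the fixed x, y, z axes, in that order (R = Rz(yaw) Ry(pitch) Rx(roll)).
In Python, from workcell import bot gives the robot as it stands. The module is installed in compiled form; this text tells all that it offers.
- The arm moves only by the tool move_arm, never from a script. Its argument "moves" is text: rows parted by semicolons, each of 4 numbers parted by spaces: the shift along the tool's x, y, z in mm, then the turn about the tool's z in rad. In form: dx dy dz yaw; .... A call has exactly 10 rows; each row is the pose to reach, as a shift and turn from the pose commanded when the call began, along the tool's axes at that moment; what a row does not reach only later rows make up. A row lasts 1/12 s, in which the tool goes at most 41.7 mm and 7.16 degrees, less where a joint would pass 70% of its speed; a pose out of reach is approached as far as the arm can. A call with a gripper value outside its range is refused whole. "grip" is the opening, from 0 (shut) to 1 (fully open), set as the call begins (left out, the last holds). The fingers move at their own pace and stop on an object; "grip_force" is the grip in N (left out, the last holds). Time passes only in rows, so rows that repeat a pose let the fingers close, or fill a call up. It gives the time, the measured TCP pose, the force and the opening at its end, in the units of the state.
- bot.observe(): the state, without advancing time (a new reading comes with each control period).
- bot.grab_frame(name): name is "scene" or "side" or "wrist"; returns a dict with "frame" (480x640x3 uint8, red, green, blue), "z_map" (480x640 float32, m along the optical axis (not along the pixel's ray), 0 where there is no reading), "K" (3x3 intrinsics, pixels), "eye" and "attitude" of the camera in the world. Camera axes: x right, y up, looking along -z (the intrinsics and any distortion apply to the point x, -y, -z); pixel columns grow to the right and rows downward; lengths in m; the calibration is good to about 2 mm. A picture is of the moment at which its call begins.
- bot.job_done(): hands the job in, once; it reports no verdict.
Trained networks look in a picture, given as the dict that the camera call returned (one of the last four; its "shot" number tells which), for a name from the list of things; names that differ only in an ending like _2 or _b are one class to them, and where a whole thing is asked for, a point or a joint stands for the part that bears it (a point fixed in the world has none). Each returns a list of dicts, best first, with "conf" (0 to 1); they miss things now and then, are a little off and sometimes report something else, mostly with a low value. They report only what shows in the picture. A call takes as long as a camera call. They do not tell look-alikes from the thing itself.
- bot.search_frame(picture, label): "at" ([column, row] in pixels, amid what is visible of it).
- bot.pinpoint(picture, label): "at" ([column, row] in pixels: a listed point, or the origin of a listed thing).
The state is a dict: "clock": time; "qpos": joint angles; "qd": joint speeds; "joint_efforts": joint torques, N m; "position": TCP position; "tool_rot": TCP orientation; "force": force on the tool from outside, world axes, zero at the start; "moment": the same for the moment, N m; "grip_width": finger opening in m.
Only numpy, scipy, OpenCV 4.12 (cv2) and the standard library are available. Lean on these libraries where they do the work, as an engineer would, in place of code of your own. Each camera call takes 0.05 s, during which the arm holds its last target. There are 200 camera calls.

## Working session

There is one attempt and no reset: what is moved stays moved. The work goes in short steps, Python scripts to look and compute and a tool call to move; the robot and the scene stay as the last step left them, time stands still between calls to the robot, and variables do not carry over. Pictures are saved under pics/ and viewed, about 8 in all and at most 12, crops included, and the job is handed in when it is done.

Besides the shell and the picture viewer there is one more tool, called after ">>>" as a command line: name --argument value ..., lists and objects as JSON in quotes. move_arm: Moves the arm, as the interface text tells. Its arguments: {"type":"object","properties":{"moves":{"type":"string"},"grip":{"type":"number"},"grip_force":{"type":"number"}},"required":["moves"]}

```bash
mkdir -p pics
cat > h.py <<'E'
import numpy as np, cv2
from workcell import bot
from scipy.spatial.transform import Rotation as R
def att(p):
    a=np.array(p["attitude"],float)
    return a if a.shape==(3,3) else (R.from_euler('xyz',a).as_matrix() if a.size==3 else R.from_quat(a).as_matrix())
def ray(p,px):
    K=np.array(p["K"]);d=np.array([(px[0]-K[0,2])/K[0,0],-(px[1]-K[1,2])/K[1,1],-1.]);return np.array(p["eye"]),att(p)@d
def atz(p,px,z):
    e,d=ray(p,px);return e+d*(z-e[2])/d[2]
def dep(p,px):
    e,d=ray(p,px);c,r=int(round(px[0])),int(round(px[1]))
    w=p["z_map"][max(r-2,0):r+3,max(c-2,0):c+3];w=w[w>0]
    return e+d*np.median(w) if w.size else None
def proj(p,X):
    c=att(p).T@(np.array(X)-np.array(p["eye"]));K=np.array(p["K"])
    return K[0,0]*c[0]/-c[2]+K[0,2],K[1,1]*-c[1]/-c[2]+K[1,2]
def save(p,n,crop=None,s=1):
    f=p["frame"]
    if crop:f=f[crop[1]:crop[3],crop[0]:crop[2]]
    cv2.imwrite("pics/"+n,cv2.resize(f[:,:,::-1],None,fx=s,fy=s,interpolation=cv2.INTER_CUBIC))
E
python3 - <<'E'
from h import *
print(bot.observe())
for n in ["scene","side","wrist"]:
    p=bot.grab_frame(n); save(p,n+"0.png"); print(n,[k for k in p],p["eye"],np.array(p["attitude"]).tolist(),p["K"].tolist() if n=="scene" else "")
    for l in ["bowl_rim","ball_head","grip_mid","fixed_face","trigger_face","locked_mark","ring_tab_a","rotor","rotor_lid","centrifuge"]:
        for d in bot.pinpoint(p,l)[:3]:
            X=dep(p,d["at"]); print(l,np.round(d["at"],1),round(d["conf"],2),None if X is None else X.round(3))
E
python3 -c "
import cv2,numpy as np
a=[cv2.imread('pics/%s0.png'%n) for n in ['scene','side']]
cv2.imwrite('pics/both.png',cv2.resize(np.vstack(a),(400*1,600)))"
```

```text
{'clock': 0.0, 'qpos': array([ 1.16777435,  0.52201547, -0.0363475 ,  1.59999166,  0.02119428,
        1.02108138, -0.1128072 ]), 'qd': array([-0.00145407, -0.00019189,  0.00087691, -0.0005196 , -0.00132654,
       -0.00124181, -0.00016725]), 'joint_efforts': array([-1.29167769e-03, -9.27110124e+01,  1.97908513e+00, -3.69938850e+01,
        1.78282714e-02,  8.19663866e-03, -6.89791341e-05]), 'position': array([ 0.20405382, -0.59037009,  0.20033047]), 'tool_rot': array([-3.14048330e+00,  6.35242510e-05,  3.32818986e-01]), 'force': array([ 0.22072769, -0.42294294, -0.08541567]), 'moment': array([-0.02952106,  0.0174593 ,  0.05403246]), 'grip_width': 0.08544315987427906}
scene ['frame', 'z_map', 'K', 'eye', 'attitude', 'shot'] [1.0653629  0.38972115 0.81546035] [0.7799339809716724, 0.01434301973806984, 2.1245861594170035] [[436.227398789348, 0.0, 314.1235000476987], [0.0, 436.227398789348, 243.9918037634572], [0.0, 0.0, 1.0]]
bowl_rim [296.5 272.7] 0.89 [0.577 0.033 0.12 ]
bowl_rim [287.1 251.8] 0.62 [ 0.548 -0.01   0.135]
bowl_rim [315.  271.5] 0.53 [0.544 0.058 0.107]
ball_head [297.8
[... 1096 characters left out ...]
282.3 242.2] 0.97 [0.573 0.018 0.121]
fixed_face [278.6 235.1] 0.62 [0.581 0.017 0.143]
fixed_face [280.4 183.3] 0.48 [ 0.4   -0.337  0.028]
trigger_face [293.5 251.2] 0.51 [0.569 0.061 0.124]
locked_mark [263.1 248.4] 0.59 [ 0.605 -0.016  0.094]
ring_tab_a [284.3 254.4] 0.9 [0.591 0.062 0.125]
ring_tab_a [284.2 225.1] 0.83 [ 0.535 -0.047  0.114]
rotor [402.7 277.6] 0.91 [0.34  0.153 0.02 ]
rotor [286.7 271.6] 0.49 [0.598 0.085 0.097]
rotor_lid [284.4 257.9] 0.73 [0.601 0.081 0.132]
centrifuge [284.6 286.9] 0.79 [0.656 0.19  0.159]
wrist ['frame', 'z_map', 'K', 'eye', 'attitude', 'shot'] [ 0.27158217 -0.56744683  0.37378611] [-0.2894432009466949, -0.00021967625651608813, -1.2378954380001104]
```

View pics/scene0.png

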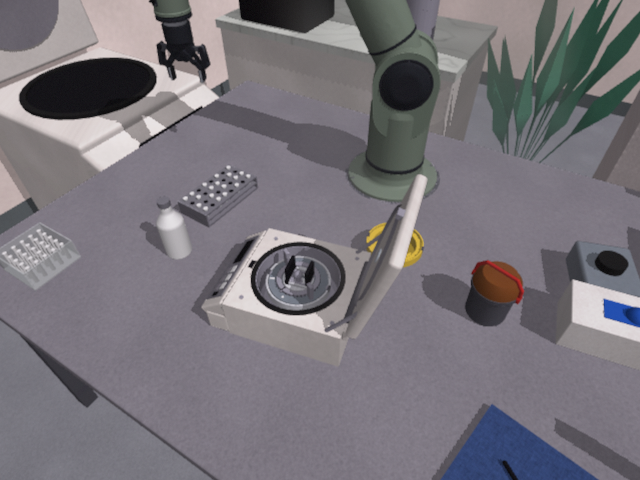

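View pics/side0.png

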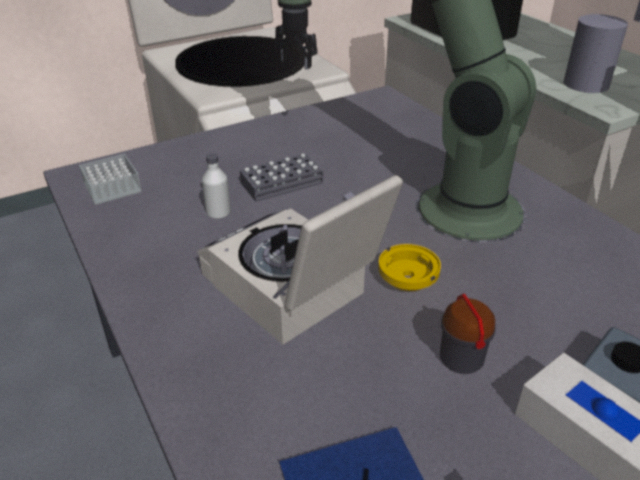

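The real rotor is in the white centrifuge, at about scene px (297,275). The yellow look-alike is on the bench at (395,243). The centrifuge's open lid stands towards world +y. I'll move the wrist camera over the bowl, then measure precisely.

>>> move_arm --moves "25 -21 -20 -0.08;57 -48 -40 -0.16;88 -74 -60 -0.24;120 -101 -70 -0.32;151 -127 -80 -0.4;183 -154 -90 -0.48;214 -181 -100 -0.56;246 -207 -110 -0.64;277 -234 -120 -0.7;308 -260 -130 -0.75" --grip 0.5

```text
clock: 2.48
position: [0.4044, -0.2532, 0.3286]
tool_rot: [3.141, 0.0, 1.086]
force: [1.0, -0.1, -1.3]
grip_width: 0.0427
```

Run:
```python
from h import *
s=bot.observe(); t=R.from_euler('xyz',s["tool_rot"]).as_matrix()
print(s["clock"],s["position"],s["tool_rot"],s["qpos"].round(2),(t.T@(np.array([.55,-.008,.33])-s["position"])*1000).round())
```

```text
2.4833 [ 0.40443435 -0.25324749  0.32860844] [3.14099885e+00 3.62796548e-04 1.08591533e+00] [ 0.75  0.17 -0.37  1.78  0.07  1.2  -0.12] [285.  14.  -1.]
```

>>> move_arm --moves "35 2 0 0;70 4 0 0;105 5 0 0;140 7 0 0;175 9 0 0;210 10 0 0;245 12 0 0;275 14 0 0;285 14 0 0;285 14 0 0"

```text
clock: 3.32
position: [0.5506, -0.0071, 0.3275]
tool_rot: [-3.141, -0.001, 1.087]
force: [-1.4, 0.4, 0.7]
grip_width: 0.0425
```

Run:
```python
from h import *
s=bot.observe(); print(s["clock"],s["position"],s["tool_rot"],s["qpos"].round(2))
p=bot.grab_frame("wrist"); np.savez("w1.npz",**{k:np.array(v) for k,v in p.items()}); save(p,"w1.png")
H=dict(ball_head=.12,grip_mid=.131,fixed_face=.131,trigger_face=.131,locked_mark=.095,ring_tab_a=.134,rotor_lid=.088)
for l in H:
    for d in bot.pinpoint(p,l)[:2]:
        X=dep(p,d["at"]); print(l,np.round(d["at"],1),round(d["conf"],2),"depth",None if X is None else X.round(4),"plane",atz(p,d["at"],H[l]).round(4))
```

```text
3.3167 [ 0.55061981 -0.00706546  0.32753375] [-3.14074972e+00 -9.69726708e-04  1.08653390e+00] [ 0.3   0.33 -0.52  1.6   0.17  1.26 -0.74]
ball_head [326.3 144.9] 0.67 depth [0.5716 0.0294 0.1195] plane [0.5716 0.0294 0.12  ]
grip_mid [325.5 145.7] 0.81 depth [0.5706 0.0291 0.1194] plane [0.571  0.0299 0.131 ]
grip_mid [369.7 174.4] 0.54 depth [ 0.5956 -0.0178  0.0946] plane [ 0.5944 -0.0111  0.131 ]
fixed_face [339.5 162.3] 0.78 depth [0.5756 0.0127 0.1434] plane [0.5753 0.0112 0.131 ]
trigger_face [304.5 118.3] 0.73 depth [0.5663 0.0589 0.1434] plane [0.5657 0.059  0.131 ]
locked_mark [371.8 173.2] 0.83 depth [ 0.5979 -0.0177  0.0944] plane [ 0.5979 -0.0176  0.095 ]
ring_tab_a [328.7  73.8] 0.96 depth [0.6008 0.0811 0.1337] plane [0.6008 0.0811 0.134 ]
ring_tab_a [325.1 206.1] 0.57 depth [ 0.5456 -0.0177  0.1339] plane [ 0.5456 -0.0177  0.134 ]
rotor_lid [321.  141.2] 0.6 depth [0.5688 0.0345 0.1188] plane [0.5676 0.0327 0.088 ]
```

View pics/w1.png

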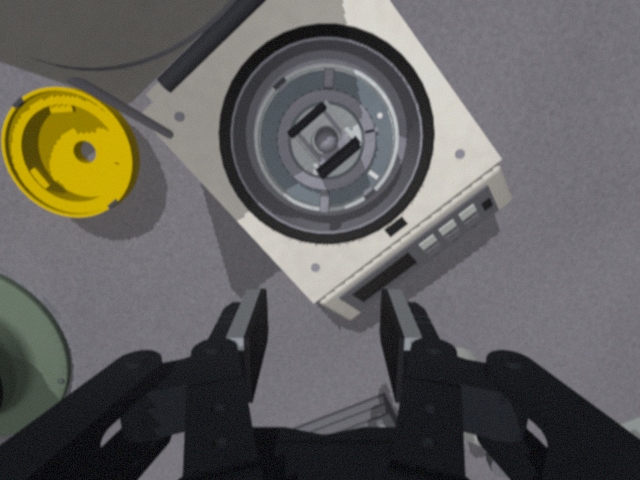

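The wrist view shows the rotor in the bowl, with the ball head at (326,144). Tab a, on the front-panel side, is at (325,206) and tab b at (328,74). The white bar is at (372,174), the open dot at (379,115), and the yellow decoy is off at (70,150). I'll refine the pose from the depth map.

```bash
cat >> h.py <<'E'
def cloud(p):
    K=p["K"];v,u=np.mgrid[:480,:640];z=p["z_map"]
    d=np.stack([(u-K[0,2])/K[0,0],-(v-K[1,2])/K[1,1],-np.ones_like(z)],-1)*z[...,None]
    X=d@att(p).T+p["eye"];X[z<=0]=9;return X
def blobs(p,lo,hi,c=(.5725,.031),r=.085,mn=15):
    X=cloud(p);m=(X[...,2]>lo)&(X[...,2]<hi)&(np.hypot(X[...,0]-c[0],X[...,1]-c[1])<r)
    n,L=cv2.connectedComponents(m.astype(np.uint8));o=[]
    for i in range(1,n):
        q=X[L==i]
        if len(q)>=mn:
            (cx,cy),wh,a=cv2.minAreaRect((q[:,:2]*1000).astype(np.float32));bx=cv2.boxPoints(((cx,cy),wh,a))
            e=[bx[1]-bx[0],bx[2]-bx[1]];e=max(e,key=np.linalg.norm)
            o.append((len(q),np.round([cx,cy],1).tolist(),q.mean(0).round(4).tolist(),np.round(wh,1).tolist(),round(float(np.degrees(np.arctan2(e[1],e[0]))%180),1)))
    return o
E
python3 - <<'E'
from h import *
p=dict(np.load("w1.npz"))
print("tabs");[print(b) for b in blobs(p,.129,.138)]
print("bars");[print(b) for b in blobs(p,.1395,.150)]
X=cloud(p);m=(abs(X[...,2]-.110)<.0025)&(abs(np.hypot(X[...,0]-.5725,X[...,1]-.031)-.095)<.012)
q=X[m];A=np.c_[2*q[:,:2],np.ones(len(q))];s=np.linalg.lstsq(A,(q[:,:2]**2).sum(1),rcond=None)[0];print("rim",len(q),s[:2])
E
```

```text
tabs
(208, [599.2, 79.2], [0.5994, 0.0791, 0.1334], [15.7, 8.5], 62.3)
(26, [584.4, 21.1], [0.5854, 0.0214, 0.134], [22.0, 0.4], 11.7)
(18, [563.3, 16.6], [0.5633, 0.0166, 0.1338], [16.6, 0.5], 13.5)
(163, [546.3, -15.1], [0.5463, -0.0147, 0.1334], [15.3, 8.3], 62.2)
bars
(434, [567.2, 57.6], [0.5675, 0.0577, 0.1434], [39.7, 7.5], 12.2)
(473, [576.3, 15.3], [0.5766, 0.0157, 0.1433], [43.7, 8.1], 12.2)
rim 6775 [0.57275142 0.0320597 ]
```

Axis (572.8, 32.1) mm, lid +x at 102.2° in the world, and the ring at about 0.17 rad. Tab a is already aligned with the current tool yaw, so I'll go down onto it.

>>> move_arm --moves "-5 0 25 0;-10 1 60 0;-10 1 95 0;-10 1 130 0;-10 1 160 0;-10 1 185 0;-10 1 200 0;-10 1 210 0;-10 1 216 0;-10 1 216 0" --grip 0.4 --grip_force 20

```text
clock: 4.55
position: [0.5459, -0.0194, 0.1113]
tool_rot: [-3.141, 0.0, 1.082]
force: [-0.2, -0.3, 0.1]
grip_width: 0.034
```

Run:
```python
from h import *
s=bot.observe(); print(s["clock"],s["position"],s["tool_rot"],s["force"])
t=R.from_euler('xyz',s["tool_rot"]).as_matrix();print((t.T@(np.array([.547,-.016,.110])-s["position"])*1000).round(1))
p=bot.grab_frame("wrist"); save(p,"w2.png",(100,0,540,480),1.2)
```

```text
4.55 [ 0.54593702 -0.01940764  0.11132579] [-3.14092764e+00  2.94322597e-04  1.08246910e+00] [-0.19161457 -0.34973271  0.12325222]
[ 3.5 -0.7  1.3]
```

View pics/w2.png

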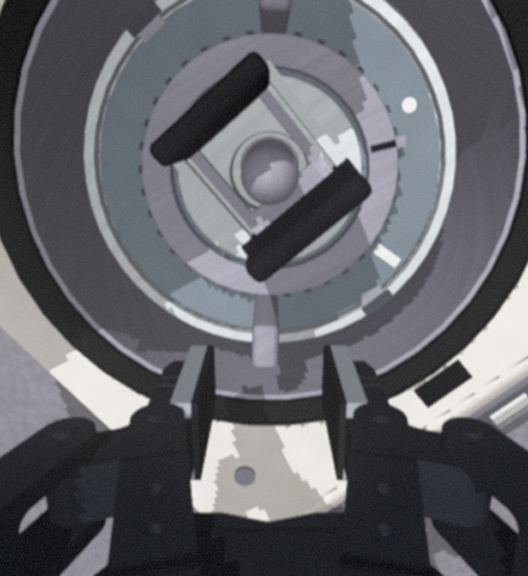

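Tab a stands between the fingers, at about (264,355) in the crop and roughly 4 mm further in than the pads. I'll shift in, close and turn.

>>> move_arm --moves "2 0 1 0;3.5 -0.5 1.5 0;3.5 -0.5 1.5 0;3.5 -0.5 1.5 0;3.5 -0.5 1.5 0;3.5 -0.5 1.5 0;3.5 -0.5 1.5 0;3.5 -0.5 1.5 0;3.5 -0.5 1.5 0;3.5 -0.5 1.5 0" --grip 0 --grip_force 25

```text
clock: 5.43
position: [0.5473, -0.0159, 0.1103]
tool_rot: [-3.142, 0.0, 1.083]
force: [0.2, 0.2, -0.3]
grip_width: -0.0
```

Run:
```python
import numpy as np
print(";".join("%.1f %.1f 0 %.2f"%(54.5*(1-np.cos(f)),-54.5*np.sin(f),f) for f in np.minimum(.89,.1*np.arange(1,11))))
```

```text
0.3 -5.4 0 0.10;1.1 -10.8 0 0.20;2.4 -16.1 0 0.30;4.3 -21.2 0 0.40;6.7 -26.1 0 0.50;9.5 -30.8 0 0.60;12.8 -35.1 0 0.70;16.5 -39.1 0 0.80;20.2 -42.4 0 0.89;20.2 -42.4 0 0.89
```

The fingers closed on nothing, so I'll look before moving.

Run:
```python
from h import *
p=bot.grab_frame("wrist"); np.savez("w3.npz",**{k:np.array(v) for k,v in p.items()}); save(p,"w3.png",(100,0,540,480),1.2)
for l in ["ring_tab_a","locked_mark","ball_head"]:
    for d in bot.pinpoint(p,l)[:2]: print(l,d["at"],round(d["conf"],2),dep(p,d["at"]))
[print(b) for b in blobs(p,.129,.138)]
s=bot.observe();print(s["position"],s["grip_width"],p["eye"],p["attitude"],p["eye"]-s["position"]);print(proj(p,s["position"]),proj(p,s["position"]+[0,0,.019]))
```

```text
locked_mark [419.1, 218.4] 0.55 [ 0.59724623 -0.01661196  0.09505411]
ball_head [324.1, 156.9] 0.72 [0.57216901 0.03223191 0.11922542]
(596, [596.9, 74.7], [0.5968, 0.0746, 0.1332], [6.4, 8.8], 151.1)
(163, [568.2, 53.8], [0.5687, 0.0539, 0.1337], [37.1, 0.5], 12.8)
(487, [575.4, 18.9], [0.5758, 0.0192, 0.1335], [42.6, 1.2], 11.9)
(200, [549.1, -9.5], [0.5491, -0.0093, 0.1322], [3.2, 8.9], 150.6)
[ 0.54734537 -0.01591043  0.11032255] 6.873013653521015e-05 [0.58012896 0.04784401 0.28321666] [-2.89711323e-01 -4.08637232e-04 -4.87924965e-01] [0.03278359 0.06375444 0.17289411]
(np.float64(325.4345979305927), np.float64(275.48231476800584)) (np.float64(325.65879204757584), np.float64(293.35222529706243))
```

View pics/w3.png

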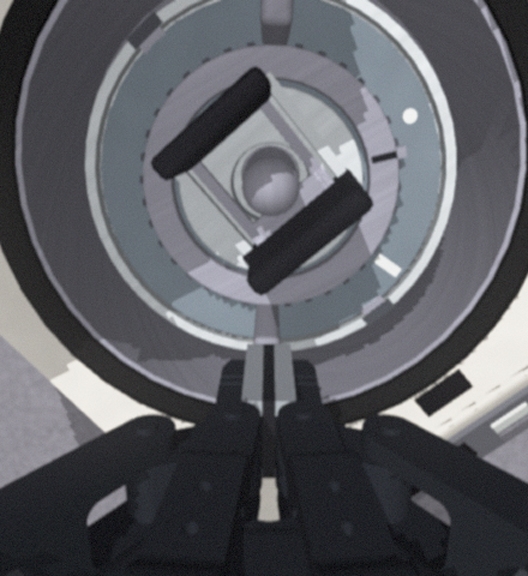

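```bash
python3 - <<'E'
from h import *
p=dict(np.load("w3.npz"));X=cloud(p);c=np.array([.57275,.03205]);a=np.radians(242.2)
e=np.array([np.cos(a),np.sin(a)]);t=np.array([-e[1],e[0]])
for r in [265,275,285,295,305,320,340]:
    print(r," | ".join("%d:%.0f,%.0f,%.0f"%(u,(X[r,u,:2]-c)@e*1e3,(X[r,u,:2]-c)@t*1e3,X[r,u,2]*1e3) for u in range(296,352,4)))
E
python3 -c "
import cv2;f=cv2.imread('pics/w3.png')[330:460,200:340];cv2.imwrite('pics/w3b.png',cv2.resize(f,None,fx=4,fy=4,interpolation=2))"
```

```text
265 296:55,-14,95 | 300:55,-13,94 | 304:55,-11,95 | 308:55,-9,95 | 312:56,-7,94 | 316:47,-4,115 | 320:47,-2,116 | 324:47,-1,116 | 328:47,1,116 | 332:49,3,110 | 336:55,5,94 | 340:55,7,94 | 344:55,9,94 | 348:56,11,94
275 296:61,-15,94 | 300:61,-13,93 | 304:61,-11,93 | 308:61,-9,93 | 312:48,-6,126 | 316:47,-4,127 | 320:47,-2,128 | 324:47,-1,128 | 328:47,1,127 | 332:48,3,125 | 336:61,5,94 | 340:61,7,93 | 344:61,9,93 | 348:61,11,94
285 296:66,-15,93 | 300:66,-13,94 | 304:66,-11,94 | 308:66,-9,94 | 312:49,-6,133 | 316:49,-4,133 | 320:49,-2,134 | 324:49,-1,133 | 328:49,1,133 | 332:49,2,133 | 336:66,5,93 | 340:66,7,94 | 344:66,9,95 | 348:67,11,93
295 296:87,-17,62 | 300:87,-15,60 | 304:87,-13,61 | 308:44,-6,153 | 312:44,-5,152 | 316:44,-4,153 | 320:44,-2,153 | 324:44,-1,152 | 328:44,1,152 | 332:44,2,153 | 336:44,3,153 | 340:45,5,151 | 344:88,11,60 | 348:88,14,60
305 296:48,-11,152 | 300:48,-9,152 | 304:44,-7,159 | 308:44,-6,160 | 312:44,-5,161 | 316:44,-3,160 | 320:44,-2,161 | 324:44,-1,160 | 328:44,1,161 | 332:44,2,159 | 336:44,3,160 | 340:44,4,160 | 344:48,6,152 | 348:48,8,152
320 296:48,-10,162 | 300:48,-9,163 | 304:44,-7,170 | 308:44,-6,170 | 312:44,-4,170 | 316:44,-3,170 | 320:44,-2,170 | 324:45,-1,169 | 328:44,0,170 | 332:44,2,170 | 336:44,3,170 | 340:44,4,170 | 344:44,5,171 | 348:48,7,163
340 296:42,-8,185 | 300:41,-7,186 | 304:43,-6,184 | 308:43,-5,183 | 312:44,-4,182 | 316:46,-3,179 | 320:46,-2,178 | 324:46,-1,178 | 328:46,0,178 | 332:46,1,179 | 336:42,2,184 | 340:43,4,183 | 344:41,5,186 | 348:42,6,185
```

View pics/w3b.png

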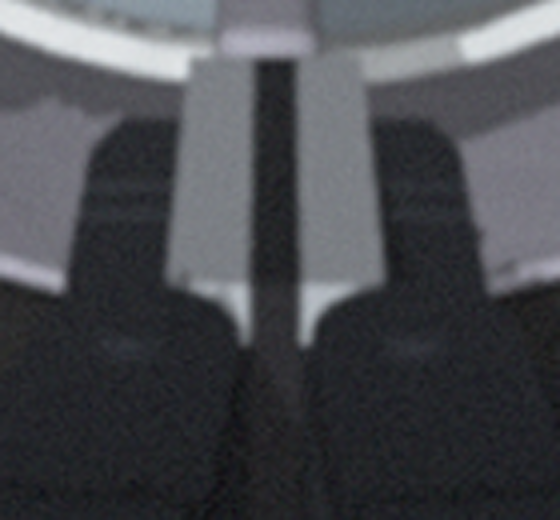

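Run:
```python
from h import *
p=dict(np.load("w1.npz"));X=cloud(p);print(p["K"])
T=np.array([.5506,-.0071,.3275]);a=1.0865;ex=np.array([np.cos(a),np.sin(a),0]);ey=np.array([np.sin(a),-np.cos(a),0])
for r in [286,290,294,300,310,330,350]:
    print(r," | ".join("%d:%.0f,%.0f,%.0f"%(u,(X[r,u]-T)@ex*1e3,(X[r,u]-T)@ey*1e3,(X[r,u]-T)[2]*1e3) for u in [240,244,248,252,256,260,264,268,380,384,388,392,396,400]))
```

```text
[[410.25864003   0.         323.54148318]
 [  0.         410.25864003 232.94090558]
 [  0.           0.           1.        ]]
286 240:-151,-112,-328 | 244:-151,-106,-328 | 248:-151,-101,-329 | 252:-151,-96,-329 | 256:-151,-90,-328 | 260:-151,-85,-328 | 264:-151,-80,-329 | 268:-150,-74,-327 | 380:-114,62,-245 | 384:-117,67,-252 | 388:-117,72,-252 | 392:-119,77,-256 | 396:-150,95,-328 | 400:-151,100,-329
290 240:-156,-112,-327 | 244:-156,-106,-327 | 248:10,-28,38 | 252:10,-26,38 | 256:10,-25,38 | 260:10,-24,38 | 264:10,-22,37 | 268:-156,-75,-327 | 380:-121,63,-251 | 384:10,21,38 | 388:10,22,38 | 392:10,24,38 | 396:10,25,37 | 400:11,26,39
294 240:-162,-112,-327 | 244:10,-29,41 | 248:10,-27,42 | 252:10,-26,42 | 256:10,-25,41 | 260:10,-23,41 | 264:9,-22,39 | 268:-163,-75,-329 | 380:-128,63,-255 | 384:10,21,40 | 388:10,22,41 | 392:10,23,41 | 396:10,25,41 | 400:10,26,41
300 240:-170,-112,-327 | 244:10,-28,46 | 248:11,-26,47 | 252:10,-25,46 | 256:11,-24,47 | 260:10,-22,45 | 264:6,-22,38 | 268:-171,-75,-329 | 380:-171,75,-328 | 384:7,21,40 | 388:10,21,46 | 392:10,23,45 | 396:10,24,46 | 400:10,25,46
310 240:10,-28,53 | 244:11,-26,54 | 248:10,-25,54 | 252:10,-24,53 | 256:10,-23,53 | 260:7,-22,48 | 264:3,-22,40 | 268:-186,-76,-329 | 380:-1,21,32 | 384:4,21,42 | 388:9,20,51 | 392:10,21,53 | 396:10,22,54 | 400:10,24,53
330 240:10,-25,66 | 244:10,-24,66 | 248:10,-23,65 | 252:9,-22,64 | 256:5,-22,57 | 260:1,-22,51 | 264:-4,-22,42 | 268:-216,-77,-328 | 380:-8,20,35 | 384:-3,21,44 | 388:2,20,52 | 392:7,20,60 | 396:10,21,65 | 400:10,21,66
350 240:6,-25,70 | 244:6,-24,69 | 248:6,-22,70 | 252:3,-22,65 | 256:-1,-22,59 | 260:-6,-22,52 | 264:-11,-22,43 | 268:-247,-78,-327 | 380:-248,78,-329 | 384:-9,20,46 | 388:-3,20,56 | 392:0,21,61 | 396:4,21,67 | 400:6,21,70
```

The wrist depth map puts the fingertips about 37 mm behind the reported TCP, in both open and shut pictures. That explains the miss: the real tips were at z≈147 mm, above the 134 mm tab. I'll reopen, go 36 mm lower and watch the force.

>>> move_arm --moves "0 0 0 0;0 0 0 0;0 0 0 0;0 0 0 0;0 0 8 0;0 0 16 0;0 0 24 0;0 0 30 0;0 0 36 0;0 0 36 0" --grip 0.4

```text
clock: 6.47
position: [0.5467, -0.0158, 0.0729]
tool_rot: [-3.14, 0.001, 1.083]
force: [-0.2, 0.2, -0.1]
grip_width: 0.0341
```

Run:
```python
from h import *
s=bot.observe();print(bot.pinch_z,s["clock"],s["position"],s["tool_rot"],s["force"],s["grip_width"])
p=bot.grab_frame("wrist");X=cloud(p);c=np.array([.57275,.03205]);a=np.radians(242.2)
e=np.array([np.cos(a),np.sin(a)]);t=np.array([-e[1],e[0]])
for r in [270,290,295,310]:
    print(r," | ".join("%d:%.0f,%.0f,%.0f"%(u,(X[r,u,:2]-c)@e*1e3,(X[r,u,:2]-c)@t*1e3,X[r,u,2]*1e3) for u in range(250,400,8)))
```

```text
0.0187 6.4667 [ 0.54665065 -0.01583453  0.07287673] [-3.13990189e+00  7.45995663e-04  1.08291457e+00] [-0.15799449  0.17049024 -0.08916737] 0.034059062067582746
270 250:44,-31,93 | 258:44,-28,94 | 266:43,-24,94 | 274:40,-20,102 | 282:41,-17,101 | 290:40,-14,101 | 298:40,-11,102 | 306:23,-6,144 | 314:24,-4,143 | 322:24,-2,144 | 330:23,0,144 | 338:24,2,143 | 346:41,7,100 | 354:41,10,100 | 362:41,13,101 | 370:41,16,101 | 378:41,19,101 | 386:41,22,101 | 394:43,26,94
290 250:52,-31,95 | 258:45,-25,110 | 266:44,-22,111 | 274:44,-19,111 | 282:52,-18,93 | 290:52,-15,94 | 298:53,-12,93 | 306:52,-9,94 | 314:47,-5,105 | 322:47,-2,105 | 330:47,1,105 | 338:52,4,94 | 346:52,7,94 | 354:52,11,95 | 362:52,14,94 | 370:46,15,108 | 378:44,18,111 | 386:44,21,111 | 394:52,27,94
295 250:54,-31,94 | 258:44,-24,115 | 266:44,-22,115 | 274:45,-19,114 | 282:54,-18,94 | 290:54,-15,94 | 298:54,-12,94 | 306:55,-9,93 | 314:47,-5,109 | 322:47,-2,110 | 330:47,1,109 | 338:54,4,94 | 346:55,8,93 | 354:55,11,93 | 362:54,14,94 | 370:48,16,108 | 378:45,18,114 | 386:45,20,115 | 394:55,27,93
310 250:48,-27,118 | 258:44,-23,127 | 266:44,-20,126 | 274:48,-19,119 | 282:61,-19,94 | 290:-11863,3272,9000 | 298:61,-12,94 | 306:61,-9,93 | 314:47,-5,121 | 322:47,-2,121 | 330:47,1,121 | 338:61,4,94 | 346:61,8,94 | 354:61,11,93 | 362:62,14,93 | 370:54,16,108 | 378:44,16,127 | 386:44,19,126 | 394:45,21,126
```

The tab (tangential −5…+3 mm) now sits between the pads (−18 and +16), tips at about 108 mm. Closing.

>>> move_arm --moves "0 0 -2 0;0 1 -2 0;0 1 -2 0;0 1 -2 0;0 1 -2 0;0 1 -2 0;0 1 -2 0;0 1 -2 0;0 1 -2 0;0 1 -2 0" --grip 0 --grip_force 25

```text
clock: 7.35
position: [0.5487, -0.0164, 0.0768]
tool_rot: [3.141, -0.0, 1.083]
force: [-0.0, -0.4, 6.5]
grip_width: 0.0085
```

Gripped, 8.5 mm wide. Now turning the ring clockwise along the arc.

>>> move_arm --moves "0.3 -5.4 -1 0.10;1.1 -10.8 -1 0.20;2.4 -16.1 -1 0.30;4.3 -21.2 -1 0.40;6.7 -26.1 -1 0.50;9.5 -30.8 -1 0.60;12.8 -35.1 -1 0.70;16.5 -39.1 -1 0.80;20.2 -42.4 -1 0.89;20.2 -42.4 -1 0.89"

```text
clock: 8.18
position: [0.52, 0.0224, 0.0774]
tool_rot: [-3.141, 0.0, 0.189]
force: [0.4, 0.8, -2.5]
grip_width: 0.0084
```

Run:
```python
from h import *
s=bot.observe();print(s["clock"],s["position"],s["tool_rot"],s["force"],s["moment"],s["grip_width"])
for n in ["wrist"]:
    p=bot.grab_frame(n);save(p,"w4.png",(100,0,540,480),1.2)
    [print(b) for b in blobs(p,.129,.138)]
    [print(b) for b in blobs(p,.1395,.15)]
p=bot.grab_frame("scene");[print(b) for b in blobs(p,.129,.138)];[print(b) for b in blobs(p,.139,.15)]
```

```text
8.1833 [0.5200145  0.02236517 0.07738149] [-3.14143950e+00  5.16854714e-05  1.89430023e-01] [ 0.43518999  0.81871613 -2.5196817 ] [0.01938955 0.16844323 0.0277538 ] 0.008417582595405357
(532, [575.7, 19.4], [0.5769, 0.0196, 0.1337], [41.2, 1.5], 7.3)
(801, [569.3, 54.5], [0.5707, 0.0546, 0.1338], [39.4, 2.1], 11.0)
(2442, [524.1, 21.6], [0.524, 0.0227, 0.1337], [27.4, 28.4], 139.9)
(4980, [575.4, 15.3], [0.5768, 0.016, 0.1435], [43.9, 8.3], 9.3)
(4536, [568.6, 58.1], [0.5698, 0.0576, 0.1436], [39.5, 8.3], 9.2)
(861, [517.8, 32.7], [0.523, 0.0297, 0.1449], [24.5, 13.4], 10.9)
(866, [522.9, 16.1], [0.5256, 0.0162, 0.1448], [11.6, 26.6], 163.7)
(37, [521.6, 44.0], [0.5217, 0.0438, 0.1491], [1.0, 3.1], 105.8)
(37, [529.7, 1.9], [0.5296, 0.0023, 0.149], [1.3, 3.8], 92.6)
(59, [523.4, 25.9], [0.5251, 0.0259, 0.1341], [30.6, 24.3], 76.5)
(37, [577.8, 20.7], [0.5819, 0.0208, 0.1333], [39.8, 6.7], 2.2)
(30, [569.2, 62.6], [0.5734, 0.0629, 0.1335], [39.2, 5.2], 2.4)
(38, [626.9, 44.6], [0.6281, 0.0451, 0.1347], [15.7, 7.8], 16.2)
(34, [521.3, 13.3], [0.5245, 0.0169, 0.145], [25.3, 12.2], 8.7)
(22, [523.0, 37.7], [0.5249, 0.0363, 0.1428], [7.9, 18.0], 148.1)
(77, [576.6, 17.2], [0.578, 0.0181, 0.1451], [43.8, 8.3], 11.2)
(73, [569.5, 59.6], [0.5713, 0.0609, 0.1449], [40.2, 8.5], 8.8)
```

View pics/w4.png

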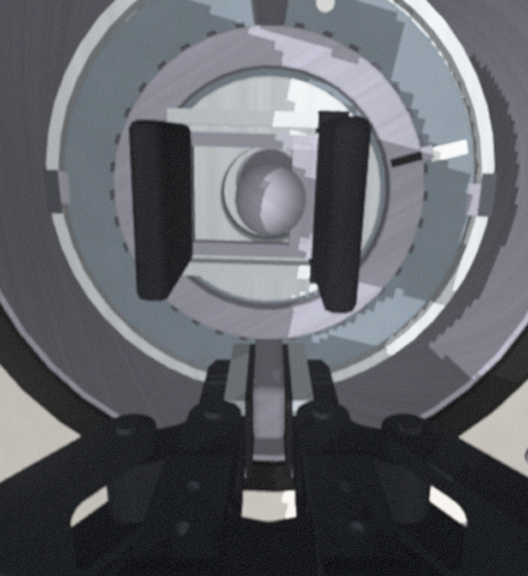

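The pointer (407,160) meets the white bar (445,151) radially, so the ring is at its locked mark. I'll release, rise, move over the axis and open fully.

>>> move_arm --moves "0 0 0 0;0 0 0 0;0 0 0 0;0 0 -5 0;0 0 -25 0;0 0 -50 0;0 0 -65 0;15 0 -70 0;35 0 -70 0;54 0 -70 0" --grip 0.35

```text
clock: 9.12
position: [0.5744, 0.0316, 0.1486]
tool_rot: [3.141, -0.002, 0.193]
force: [-0.6, 0.2, -0.3]
grip_width: 0.0298
```

>>> move_arm --moves "0 0 -20 0;0 0 -30 0;0 0 -30 0;0 0 -30 0;0 0 -30 0;0 0 -30 0;0 0 -30 0;0 0 -30 0;0 0 -30 0;0 0 -30 0" --grip 1

```text
clock: 9.95
position: [0.5732, 0.0317, 0.1772]
tool_rot: [-3.142, 0.0, 0.193]
force: [-0.4, -0.3, -0.7]
grip_width: 0.0857
```

Run:
```python
from h import *
s=bot.observe();print(s["clock"],s["position"],s["tool_rot"],s["force"],s["grip_width"])
p=bot.grab_frame("wrist");save(p,"w5.png")
for z in [(.129,.138),(.1395,.15)]:
    [print(b) for b in blobs(p,*z)]
p=bot.grab_frame("scene");[print(b) for b in blobs(p,.129,.138)];[print(b) for b in blobs(p,.139,.15)]
```

```text
9.95 [0.57318058 0.03172147 0.17718644] [-3.14153358e+00  2.17592182e-04  1.92808356e-01] [-0.35467533 -0.3129634  -0.70345084] 0.08574425799690596
(511, [626.3, 42.1], [0.6265, 0.0421, 0.1336], [15.4, 8.4], 11.3)
(127, [576.9, 18.7], [0.5853, 0.0189, 0.1337], [6.8, 41.4], 179.5)
(146, [570.6, 54.2], [0.5778, 0.0564, 0.1338], [38.5, 6.7], 20.2)
(396, [519.8, 21.0], [0.5208, 0.0211, 0.1331], [16.3, 9.0], 11.2)
(1155, [575.9, 14.8], [0.577, 0.0152, 0.1432], [43.6, 8.2], 9.8)
(1007, [568.7, 57.4], [0.5698, 0.0574, 0.1434], [39.8, 7.8], 9.9)
(30, [520.7, 23.3], [0.5212, 0.0238, 0.1351], [15.4, 8.6], 31.3)
(33, [578.4, 20.5], [0.5815, 0.0203, 0.1334], [41.1, 7.3], 0.6)
(30, [568.5, 62.3], [0.5717, 0.0622, 0.1326], [38.4, 5.5], 2.3)
(36, [627.3, 44.1], [0.628, 0.0451, 0.1349], [14.9, 9.0], 14.1)
(79, [576.9, 16.9], [0.5777, 0.0179, 0.1446], [43.0, 9.0], 10.2)
(74, [570.0, 59.3], [0.5711, 0.0604, 0.1448], [40.0, 8.2], 9.5)
```

View pics/w5.png

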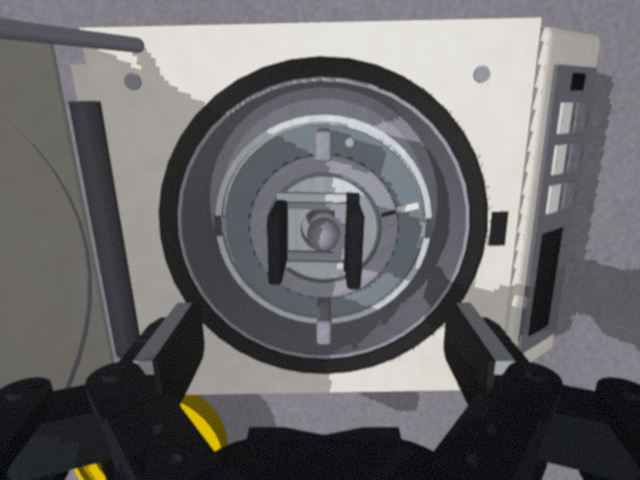

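The ring is locked: tabs at 11.3° against the lid at 9.9° gives about 1.02 rad. The tool is centred on the axis, so I'll go down around the grip bars and squeeze.

>>> move_arm --moves "0 0 15 0.02;0 0 35 0.02;0 0 50 0.02;0 0 65 0.02;0 0 78 0.02;0 0 88 0.02;0 0 94 0.02;0 0 98 0.02;0 0 98 0.02;0 0 98 0.02"

```text
clock: 10.88
position: [0.5735, 0.0317, 0.0797]
tool_rot: [-3.142, -0.0, 0.173]
force: [0.0, -0.4, -0.1]
grip_width: 0.0853
```

>>> move_arm --moves "0 0 0 0;0 0 0 0;0 0 0 0;0 0 0 0;0 0 0 0;0 0 0 0;0 0 0 0;0 0 0 0;0 0 0 0;0 0 0 0" --grip 0 --grip_force 60

```text
clock: 11.72
position: [0.5741, 0.0314, 0.0807]
tool_rot: [3.141, -0.002, 0.172]
force: [-3.3, -2.4, 18.5]
grip_width: 0.0402
```

Run:
```python
from h import *
s=bot.observe();print(s["clock"],s["position"],s["tool_rot"],s["force"],s["moment"],s["grip_width"])
p=bot.grab_frame("wrist");save(p,"w6.png",(100,0,540,480),1.2)
for z in [(.129,.138),(.1395,.15)]:
    [print(b) for b in blobs(p,*z)]
```

```text
11.7167 [0.57411525 0.03143485 0.08071122] [ 3.14104750e+00 -2.00470806e-03  1.72355366e-01] [-3.29207943 -2.36950067 18.48461327] [0.05670868 0.88639324 0.08555915] 0.04018769116176609
(1599, [626.2, 42.2], [0.6267, 0.0423, 0.1338], [16.1, 9.0], 12.2)
(525, [576.9, 18.6], [0.5866, 0.0188, 0.1337], [7.1, 42.6], 179.9)
(609, [571.9, 45.0], [0.5792, 0.0473, 0.1336], [39.2, 6.9], 20.5)
(359, [576.7, 60.1], [0.5764, 0.0605, 0.1339], [3.2, 12.2], 128.6)
(409, [586.4, 5.0], [0.5864, 0.005, 0.1338], [13.2, 3.2], 70.2)
(4315, [577.2, 8.3], [0.579, 0.0141, 0.1444], [44.3, 21.5], 9.9)
(3692, [569.0, 54.4], [0.5728, 0.0498, 0.1442], [40.6, 20.3], 10.2)
```

View pics/w6.png

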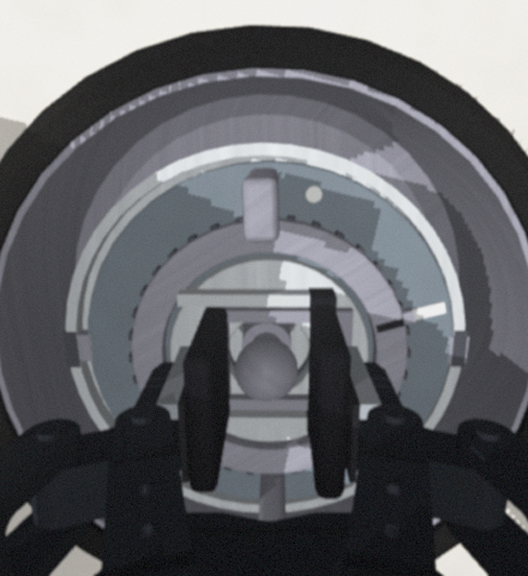

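Squeezed to 40 mm, so the latch is fully in, both bars are inside the pads and the ring is still on its mark. Slow first lift.

>>> move_arm --moves "0 0 -1 0;0 0 -2 0;0 0 -3 0;0 0 -5 0;0 0 -7 0;0 0 -9 0;0 0 -12 0;0 0 -15 0;0 0 -15 0;0 0 -15 0" --grip_force 70

```text
clock: 12.6
position: [0.5732, 0.0316, 0.0945]
tool_rot: [3.142, -0.0, 0.173]
force: [-0.4, 0.4, -5.8]
grip_width: 0.0394
```

Run:
```python
from h import *
s=bot.observe();print(s["clock"],s["position"],s["tool_rot"],s["force"],s["moment"],s["grip_width"])
p=bot.grab_frame("scene")
for z in [(.139,.170)]: [print(b) for b in blobs(p,*z)]
X=cloud(p);print([X[...,2][(np.hypot(X[...,0]-.573,X[...,1]-.032)>lo)&(np.hypot(X[...,0]-.573,X[...,1]-.032)<hi)&(X[...,0]>.573)].round(3).tolist()[::25] for lo,hi in [(.062,.070)]])
```

```text
12.6 [0.5732485  0.03164696 0.09449864] [ 3.14152715e+00 -1.30218896e-04  1.72656022e-01] [-0.38146551  0.41913246 -5.82057162] [ 0.0635612  -0.00890704 -0.0265794 ] 0.03944500191456069
(190, [577.8, 10.4], [0.58, 0.0164, 0.1556], [43.8, 23.1], 8.4)
(126, [575.8, 57.8], [0.5786, 0.0585, 0.1531], [27.8, 19.4], 6.3)
(46, [626.7, 44.9], [0.6277, 0.0458, 0.1472], [16.2, 8.7], 9.7)
[[0.497, 0.49, 0.486, 0.494, 0.484, 0.482, 0.48, 0.479, 0.479, 0.476, 0.475, 0.473, 0.475, 0.475, 0.481, 0.481, 0.478, 0.468, 0.465, 0.464, 0.465, 0.463, 0.459, 0.458, 0.457, 0.466, 0.464, 0.449, 0.443, 0.445, 0.443, 0.442, 0.439, 0.45, 0.449, 0.44, 0.433, 0.439, 0.437, 0.419, 0.419, 0.224, 0.112, 0.109, 0.108, 0.109, 0.109, 0.105, 0.11, 0.097, 0.105, 0.108, 0.108, 0.091, 0.109, 0.107, 0.107, 0.105, 0.107, 0.099, 0.102, 0.094]]
```

The tool now carries 5.8 N, which is the full 0.6 kg rotor and lid. Both lip and tab have risen 13 mm. Lifting the rest.

>>> move_arm --moves "0 0 -5 0;0 0 -13 0;0 0 -22 0;0 0 -32 0;0 0 -42 0;0 0 -52 0;0 0 -62 0;0 0 -71 0;0 0 -77 0;0 0 -80 0"

```text
clock: 13.48
position: [0.5736, 0.0317, 0.1754]
tool_rot: [3.142, -0.001, 0.173]
force: [0.4, 0.2, -6.2]
grip_width: 0.0392
```

>>> move_arm --moves "0 0 0 0;0 0 0 0;0 0 0 0;0 0 0 0;0 0 0 0;0 0 0 0;0 0 0 0;0 0 0 0;0 0 0 0;0 0 0 0"

```text
clock: 14.32
position: [0.5733, 0.0317, 0.1743]
tool_rot: [-3.142, -0.0, 0.173]
force: [-0.4, 0.2, -6.3]
grip_width: 0.0393
```

Run:
```python
from h import *
s=bot.observe();print(s["clock"],s["position"],s["tool_rot"],s["force"],s["moment"],s["grip_width"],s["qd"].round(4))
p=bot.grab_frame("scene");save(p,"s2.png",(180,120,460,360),2.5)
for z in [(.217,.223)]: [print(b) for b in blobs(p,*z)]
w=bot.grab_frame("wrist");[print("w",b) for b in blobs(w,.208,.228)]
```

```text
14.3167 [0.57326741 0.03171822 0.1743278 ] [-3.14158508e+00 -4.67623974e-06  1.72796306e-01] [-0.40952039  0.19350683 -6.34424   ] [-0.01998891  0.0641465   0.01781089] 0.03933604349243465 [ 0.0008  0.0006  0.0007 -0.0003  0.0001  0.0005  0.0022]
(24, [577.4, 21.2], [0.5811, 0.0209, 0.2201], [8.3, 41.8], 178.0)
(30, [577.6, 60.8], [0.5791, 0.0592, 0.2201], [7.4, 29.5], 153.3)
(17, [627.8, 46.5], [0.6293, 0.0476, 0.2204], [7.3, 13.7], 179.2)
w (1600, [625.5, 42.8], [0.6263, 0.0429, 0.226], [16.0, 9.5], 11.7)
w (887, [576.1, 19.1], [0.5869, 0.0192, 0.2187], [8.1, 42.9], 178.7)
w (1168, [571.0, 45.2], [0.5782, 0.0476, 0.2185], [39.4, 7.1], 20.3)
w (456, [575.6, 60.3], [0.5752, 0.0611, 0.2209], [3.4, 11.4], 130.4)
w (559, [585.4, 5.7], [0.5855, 0.0053, 0.2208], [12.5, 3.2], 68.9)
w (380, [526.1, 22.3], [0.5264, 0.0222, 0.2129], [3.9, 9.0], 106.3)
```

View pics/s2.png

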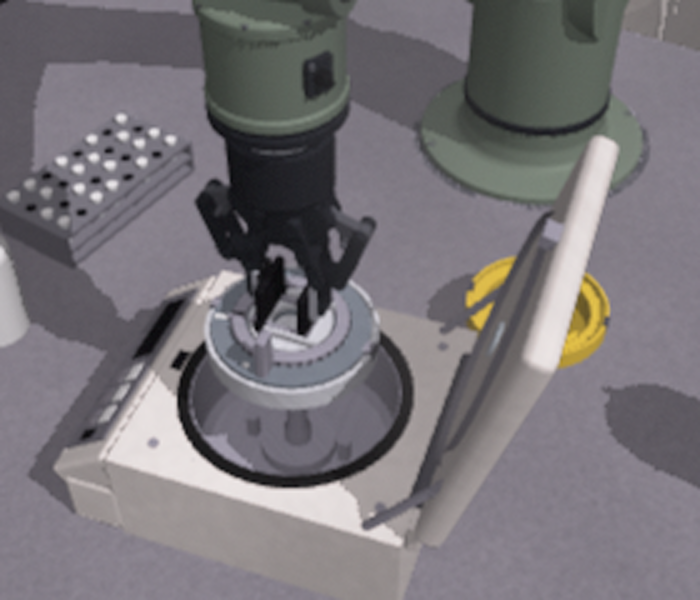

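The rotor and lid hang together and level above the rim (crop (295,340)), with the empty spindle visible below at (298,425). Tab b is at z=226 mm, up 92 mm, so the underside is at about 136 mm. Handing in.

```bash
python3 -c "
from workcell import bot
print(bot.job_done());s=bot.observe();print(s['clock'],s['position'],s['force'],s['grip_width'])"
```

```text
the job is handed in; nothing more can be done
None
the job is handed in; nothing more can be done
```

The rotor came out with its lid locked on, and I handed the job in while still holding it over the bowl. The hand-in returned no verdict.

**What I did:**
- I gripped ring tab a and turned the ring clockwise by about 0.89 rad, until the pointer met the white bar.
- I then squeezed the grip bars with 60 N until the latch was fully in, raised the grip to 70 N and lifted straight up by 92 mm.

**Last checks** (14.3 s of the 42 s used, readings taken just before hand-in):
- **Height:** the rotor's underside was at about 136 mm, some 26 mm above the rim. I got this from a ring tab at z = 226 mm.
- **Position and rest:** the tool was less than 1 mm from the spindle axis, upright and still. I saw no visible tilt in the rotor, but I didn't measure it.
- **Load:** the tool carried 6.3 N, about the full weight of rotor and lid. The empty spindle was visible below.
- **Bystanders:** the rack looked untouched and nothing touched the bottle or bucket. I didn't re-measure their positions.

**What disagreed:**
- **Fingertips:** the wrist depth map put them about 37 mm behind the reported TCP. My first close on the tab therefore went over its top and caught nothing. I corrected for this afterwards.
- **Turning the ring:** the seated rotor turned about 2° with it. I estimated the final ring angle at about 1.02 rad, past the 0.92 needed.
- **Closing on the bars:** the tool pressed down with up to 18.5 N, which was gone once I lifted.
- **Opening:** it read 39–40 mm where 42 mm is stated.

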